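# Fetch the short coupling from behind the tall pump parts for its run-out check

### The job

The short coupling is wanted for its run-out check, but the barrel, the valve cage and the crown-toothed tube crowd it in on the layout board: lift all three over to the grey side mat and stand them there, then stand the coupling upright in the centre of the spin table. After that stand each tall part back upright on the very outline it came from, so that the batch keeps the order of its inspection sheet, and leave the two flat locknuts where they are.

Things in the scene. Friction and masses are not known exactly. Their poses are not given: they have to be found in the camera images.
- barrel: Tall threaded pump barrel standing on end on the layout board: plain tube, 44 mm diameter, 132 mm high, grey thread bands at both ends, open bore at the top; 0.4 to 0.7 kg. Origin: centre of its underside; z up its axis. Turned black steel, loose.
- cage: Tall valve cage standing on end on the layout board: tube, 40 mm diameter, 124 mm high, three long rounded black ports half-way up; 0.3 to 0.55 kg. Origin: centre of its underside; z up its axis. Turned black steel, loose.
- crown_tube: Tall tube standing on end on the layout board, its top cut into four upright teeth like a crown: 36 mm diameter, 116 mm high to the tips of the teeth (14 mm long, at the rim); 0.3 to 0.5 kg. Origin: centre of its underside; z up its axis. Turned black steel, loose.
- coupling: The short coupling: a plain sleeve, 46 mm diameter and only 40 mm high, 33 mm bore, standing on the board in the middle of the far row, hemmed in by the three tall parts (about 5 to 17 mm of air to each); 0.2 to 0.3 kg. Origin: centre of its underside; z up its axis. Turned black steel, loose.
- layout_board: Fixed board 150 x 204 x 12 mm, black rubber face, six white 52 mm outlines. Origin: centre of its underside; top z = 12 mm; own x points away from the robot (turned up to 0.35 rad). Outlines at x = -27, +27, y = -54, 0, +54 mm. Coupling at (+27, 0); tall parts at (+27, +54), (+27, -54), (-27, 0), which one where varies; locknuts at (-27, +54), (-27, -54). Each within 3 mm of the centres.
- side_mat: Fixed flat grey felt set-down mat, 260 (own x, roughly away from the robot) x 130 (own y) x 6 mm, to the left or the right of the layout board, empty at the start. Origin: centre of its underside; top at z = 6 mm.
- spin_table: Round aluminium spin table, 116 mm diameter, locked, on a fixed granite plate, beyond the board from the mat. Origin: on the table's axis at work-surface level; flat top at z = 80 mm. Granite: own x -90 to +180, y -80 to +80 mm, 40 mm high. An indicator stand on it, 210 mm high overall, fills own x 122 to 170, y -28 to +105 mm; own x points away from the robot (within 0.2 rad).
- locknut_a: Flat round slotted locknut, 40 mm diameter, 14 mm high, lying on the board's near row at the left (own y = +54 mm). To be left alone. Origin: centre of its underside.
- locknut_b: Flat round slotted locknut, same as the other, on the board's near row at the right (own y = -54 mm). To be left alone. Origin: centre of its underside.
Mind the look-alikes: they are no part of the job. Leave any yellow look-alike of the barrel alone.

How it is judged (in metres and radians):
On the way, in this order (a step that is already met when the one before it is completed fails the run):
1. the barrel, the cage and the crown tube all stand upright and released on the side mat (x of barrel in the frame of side_mat between -0.13 and 0.13 m and y of barrel in the frame of side_mat between -0.065 and 0.065 m and z of each of barrel, cage, crown_tube in the frame of side_mat below 0.012 m and angle between each of barrel, cage, crown_tube's own z axis and vertical below 0.12 rad and contact force between each of barrel, cage, crown_tube and the fingers below 0.05 N and x of cage in the frame of side_mat between -0.13 and 0.13 m and y of cage in the frame of side_mat between -0.065 and 0.065 m and x of crown_tube in the frame of side_mat between -0.13 and 0.13 m and y of crown_tube in the frame of side_mat between -0.065 and 0.065 m), for 0.2 s.
2. the coupling stands upright and released on the spin table, within 12 mm of its centre (horizontal distance between coupling and spin_table below 0.012 m and z of coupling in the frame of spin_table between 0.075 and 0.085 m and angle between coupling's own z axis and vertical below 0.1 rad and contact force between coupling and the fingers below 0.05 N and linear speed of coupling below 0.02 m/s), for 0.2 s.
At the end, for the whole second after the job is handed in: The coupling stands upright on the spin table's top within 12 mm of its centre; the barrel, the cage and the crown tube each stand upright within 12 mm of where they stood at the start; both locknuts are within 12 mm of where they were; everything is released and at rest (all of step 2 and distance of each of barrel, cage, crown_tube, locknut_a, locknut_b from where it was at the start of the episode below 0.012 m and angle between each of barrel, cage, crown_tube's own z axis and vertical below 0.1 rad and linear speed of each of barrel, cage, crown_tube below 0.02 m/s and contact force between each of barrel, cage, crown_tube and the fingers below 0.05 N); the robot touches nothing.
It fails at once if a tall part or the coupling is tipped over (angle between any of barrel, cage, crown_tube, coupling's own z axis and vertical above 0.6 rad).
It fails at once if a locknut is knocked away by more than 25 mm (distance of any of locknut_a, locknut_b from where it was at the start of the episode above 0.025 m).
It also fails if it takes over 134 s, if anything falls off the work surface, if the arm or the gripper's body presses on something with over 40 N, if the wrist force passes 120 N, or if a joint passes its speed limit or range.

### The arm

A 6-joint arm with a two-finger parallel gripper is mounted at the origin on the work surface. World frame = base frame: x ahead of the robot, y to its left, z up, the work surface at z = 0. Lengths are in mm, angles in rad, forces in N, time in s.
With the tool pointing down it reaches from about 350 to 925 mm from the base axis. Payload 6.4 kg.
Tool frame: the origin (TCP) lies between the finger pads; the fingertips stand 17 mm ahead of it and the grasp point (between the pads) lies 2 mm behind it; z points along the fingers, y is the line along which they close (so a half turn about z gives the same grasp; the last joint's range is limited). The gripper opens to 94 mm and grips with 3 to 60 N. Pads are 16 mm wide; open, the fingers measure 119 mm over their backs; the gripper's body (75 mm by 177 mm) begins 78 mm behind the grasp point.
Start: joints at [-1.514, 0.245, 1.558, -0, 1.339, -0.174], TCP at [148.696, -632.774, 194.855] pointing down, gripper open.
Joint ranges: [-3.13, 3.13], [-1.02, 2.26], [0.13, 2.54], [-0.95, 4.09], [0.21, 2.88], [-2.74, 2.74]. Speed limits (rad/s): [2.57, 2.57, 3.14, 3.14, 3.14, 3.14].

### API

Orientations are given as a unit quaternion [w, x, y, z].
In Python, from station import robot gives the robot as it stands. The module is installed in compiled form; this text tells all that it offers. Calls block until the motion is done:
- robot.goto(position, orientation): joint-space move of the TCP to a pose.
- robot.move_l(position, rate=150, orientation=None, stop_force=None): straight line of the TCP; orientation=None keeps the orientation; rate is the mean speed in mm/s. With stop_force (N) it stops when the force on the tool has changed by that much, and returns True; else False.
- robot.goto_joints(angles): joint-space move.
- robot.gripper_to(opening, f_grip=None): finger opening in mm; f_grip is the grip in N (None keeps the last); returns when the fingers have stopped.
- robot.hold(seconds).
- robot.solve_ik(position, orientation): joint angles nearest the present ones, or None.
- robot.observe(): the state.
- robot.camera(name): name is "scene" or "side" or "wrist"; returns the picture (400x640x3 uint8, blue, green, red); there is no depth.
- robot.camera_info(name): a dict with "mtx" (3x3 intrinsics, pixels), "dist" ([k1, k2, p1, p2, k3] as OpenCV has them; the pictures are not rectified), "pose" (4x4, takes a point from camera to world coordinates). Camera axes: x right, y up, looking along -z (the intrinsics and any distortion apply to the point x, -y, -z); pixel columns grow to the right and rows downward; lengths in mm; the calibration is good to about 2 mm. A picture is of the moment at which its call begins: read the wrist's pose just before it. camera_info takes no time and is no camera call; for the wrist camera it gives the pose at the moment of the call.
A pose or a line that the arm cannot do raises robot.MotionError and nothing moves.
- robot.finish_job(): hands the job in; it is judged then, once.
The state is a dict: "clock": time; "qpos": joint angles; "dq": joint speeds; "effort": joint torques, N m; "tool_pos": TCP position; "ee_rot": TCP orientation; "contact_force": force on the tool from outside, world axes, zero at the start; "wrist_torque": the same for the moment, N m; "gripper_width": finger opening in mm; "grasp_force": force on a finger pad.
Only numpy, scipy, OpenCV 4.12 (cv2) and the standard library are available. Lean on these libraries where they do the work, as an engineer would, in place of code of your own. Each camera call takes 0.05 s, during which the arm holds its last target. There are 200 camera calls.

## Working session

There is one attempt and no reset: what is moved stays moved. The work goes in short steps, each a Python script; the robot and the scene stay as the last script left them, time stands still between calls to the robot, and variables do not carry over. Pictures are saved under pics/ and viewed, at most 14 in all, crops included, and the job is handed in when it is done.

```bash
ls; mkdir -p pics
python3 - <<'E'
from station import robot
import cv2,numpy as np
for n in ("scene","side"):
    im=robot.camera(n); cv2.imwrite(f"pics/{n}0.png",im)
    i=robot.camera_info(n); print(n,np.round(i["mtx"],1).tolist(),np.round(i["dist"],4),np.round(i["pose"],3).tolist())
cv2.imwrite("pics/wrist0.png",robot.camera("wrist"));i=robot.camera_info("wrist");print(np.round(i["mtx"],1).tolist(),np.round(i["pose"],3).tolist(),i["dist"])
o=robot.observe();print(o["clock"],o["ee_rot"],o["gripper_width"])
E
```

```text
pics
scene [[416.3, 0.0, 322.0], [0.0, 416.3, 196.7], [0.0, 0.0, 1.0]] [-0.1106  0.      0.      0.      0.    ] [[0.246, -0.537, 0.807, 1305.027], [0.969, 0.123, -0.213, -211.881], [0.015, 0.835, 0.551, 547.009], [0.0, 0.0, 0.0, 1.0]]
side [[399.4, 0.0, 319.0], [0.0, 399.4, 195.8], [0.0, 0.0, 1.0]] [0.0255 0.     0.     0.     0.    ] [[0.91, 0.239, -0.338, 237.546], [-0.414, 0.543, -0.731, -630.121], [0.009, 0.805, 0.593, 579.919], [0.0, 0.0, 0.0, 1.0]]
[[353.9, 0.0, 322.8], [0.0, 353.9, 195.5], [0.0, 0.0, 1.0]] [[0.229, 0.942, 0.245, 219.264], [-0.973, 0.222, 0.056, -615.68], [-0.002, -0.251, 0.968, 382.452], [0.0, 0.0, 0.0, 1.0]] [-0.02938869  0.          0.          0.          0.        ]
0.15 [-7.10822349e-04  9.93346865e-01  1.15158580e-01  3.88820705e-05] 94.15719075704897
```

View pics/scene0.png

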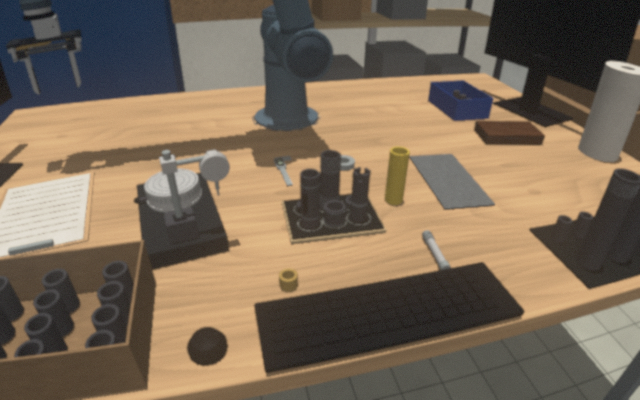

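View pics/side0.png

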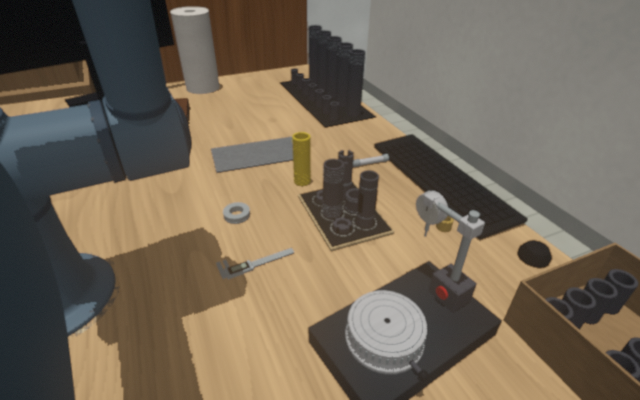

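The scene view shows the board at about (333,216) px, with the barrel at (330,175), the ported tube at (310,190) and the crown tube at (360,185). The mat is at (450,180), the yellow look-alike at (397,177) and the spin table at (173,190). The side view agrees with this. Next I'll cast rays to get coarse positions, then take a wrist view from above.

```bash
cat > h.py <<'E'
from station import robot
import cv2,numpy as np
def cast(info,px,z):
    K=np.array(info["mtx"]);T=np.array(info["pose"])
    p=cv2.undistortPoints(np.float64(px).reshape(-1,1,2),K,np.array(info["dist"])).reshape(-1,2)
    d=np.c_[p[:,0],-p[:,1],-np.ones(len(p))]@T[:3,:3].T
    o=T[:3,3]; return o+d*((z-o[2])/d[:,2])[:,None]
def proj(info,P):
    T=np.array(info["pose"]);q=(np.float64(P).reshape(-1,3)-T[:3,3])@T[:3,:3]
    q=q*[1,-1,-1]
    return cv2.projectPoints(q,np.zeros(3),np.zeros(3),np.array(info["mtx"]),np.array(info["dist"]))[0].reshape(-1,2)
def down(yaw): # tool x axis at yaw, tool pointing down
    return [0,np.cos(yaw/2),np.sin(yaw/2),0]
E
python3 - <<'E'
from h import *
s=robot.camera_info("scene");d=robot.camera_info("side")
P=lambda i,px,z:np.round(cast(i,px,z)[:,:2]).tolist()
print("board",P(s,[(333,216)],12),P(d,[(345,215)],12))
print("mat",P(s,[(412,156),(455,154),(490,203),(447,207)],6))
print("spin",P(s,[(173,188)],80),P(d,[(387,322)],80))
print("yellow",P(s,[(399,152)],132),P(d,[(302,136)],132))
b=cast(s,[(333,216)],12)[0]
for t,(x,y,z) in enumerate([(b[0]-60,b[1],430),(b[0]-60,b[1],380),(b[0]-100,b[1],330)]):
    try: robot.goto([x,y,z],down(0)); print("at",x,y,z); break
    except robot.MotionError as e: print(e)
o=robot.observe();print(o["clock"],np.round(o["qpos"],2))
i=robot.camera_info("wrist");im=robot.camera("wrist")
np.save("w1.npy",im);import pickle;pickle.dump(i,open("w1.pkl","wb"))
cv2.imwrite("pics/w1.png",im)
E
```

```text
board [[600.0, -0.0]] [[585.0, -21.0]]
mat [[367.0, 295.0], [382.0, 424.0], [628.0, 380.0], [619.0, 269.0]]
spin [[517.0, -330.0]] [[484.0, -341.0]]
yellow [[562.0, 157.0]] [[555.0, 155.0]]
at 540.1321231042937 -0.14666023155444918 430
2.9 [-0.21 -0.1   1.51 -0.    1.74  1.36]
```

View pics/w1.png

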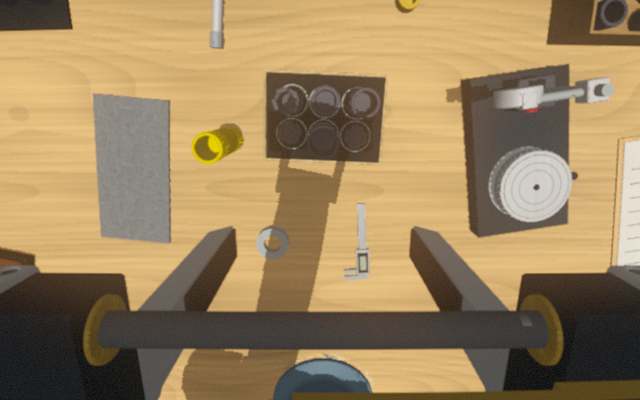

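The overhead view shows the board at (325,117) px, the mat at (133,168), the yellow look-alike at (208,147) and the spin-table hub at (536,187). I'll extract these as contours, then look closer at the parts.

```bash
cat >> h.py <<'E'
def quad(mask):
    m=cv2.morphologyEx(mask,cv2.MORPH_CLOSE,np.ones((9,9)))
    c=max(cv2.findContours(m,cv2.RETR_EXTERNAL,cv2.CHAIN_APPROX_NONE)[0],key=cv2.contourArea)
    return c.reshape(-1,2).astype(float)
def rect(info,c,z):
    p=cast(info,c,z)[:,:2].astype(np.float32); (c0,sz,a)=cv2.minAreaRect(p); return c0,sz,a
E
python3 - <<'E'
from h import *
import pickle
i=pickle.load(open("w1.pkl","rb"));im=np.load("w1.npy")
hsv=cv2.cvtColor(im,cv2.COLOR_BGR2HSV)
def box(m,x0,y0,x1,y1):
    o=np.zeros(m.shape,np.uint8);o[y0:y1,x0:x1]=m[y0:y1,x0:x1];return o*255
low=(hsv[...,1]<60)
print("mat",rect(i,quad(box(low,80,80,178,250)),6))
print("board(dark)",rect(i,quad(box(hsv[...,2]<75,255,60,395,163)),12))
print("granite(dark)",rect(i,quad(box(hsv[...,2]<75,455,60,578,240)),40))
print("hub",cast(i,[(536,187)],80)[0])
y=box((hsv[...,0]>20)&(hsv[...,0]<33)&(hsv[...,1]>200),185,120,248,170)
c=quad(y);print("yellow rim",cast(i,[(208,147)],132)[0])
robot.goto([545,0,330],down(0))
print(robot.observe()["clock"])
i=robot.camera_info("wrist");im=robot.camera("wrist")
pickle.dump((im,i),open("w2.pkl","wb"))
a,b=proj(i,[[660,160,12],[500,-140,12]]);print(a,b)
x0,y0=max(int(min(a[0],b[0]))-10,0),max(int(min(a[1],b[1]))-30,0)
cr=im[y0:y0+160,x0:x0+213];print("crop",x0,y0,"x3.75")
cv2.imwrite("pics/w2.png",cv2.resize(cr,(800,600),interpolation=cv2.INTER_CUBIC))
s=robot.camera("scene");cv2.imwrite("pics/s2.png",cv2.resize(s[130:250,260:420],(800,600),interpolation=cv2.INTER_CUBIC))
E
```

```text
mat ((497.15155029296875, 336.4837646484375), (129.44161987304688, 257.4858703613281), 84.10415649414062)
board(dark) ((570.0809326171875, 10.725189208984375), (142.9583282470703, 97.8977279663086), 87.71659088134766)
granite(dark) ((604.2023315429688, -305.2556457519531), (1.5638917684555054, 13.037891387939453), 0.388236403465271)
hub [ 486.04769128 -336.64821613   80.        ]
yellow rim [555.10803998 157.48414216 132.        ]
3.4333
[205.73986609  72.1338973 ] [417.93272621 186.16651672]
crop 195 42 x3.75
```

View pics/w2.png

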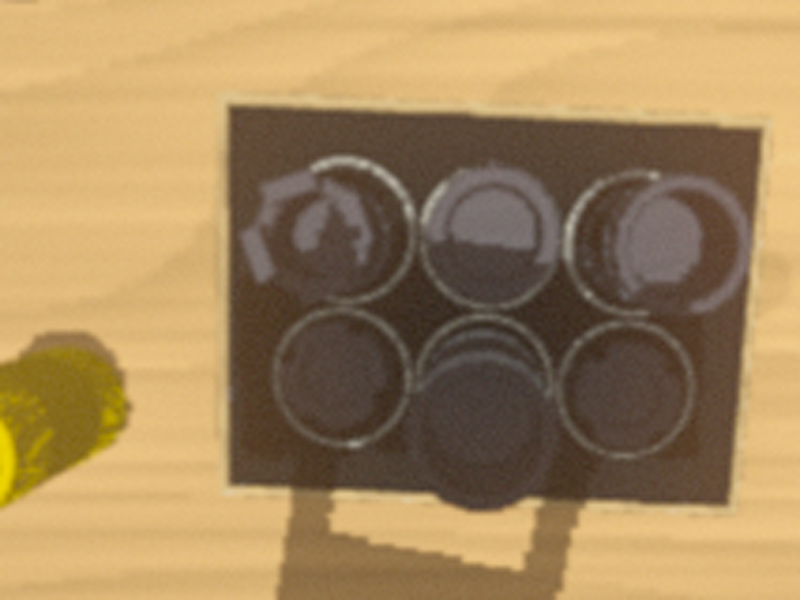

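View pics/s2.png

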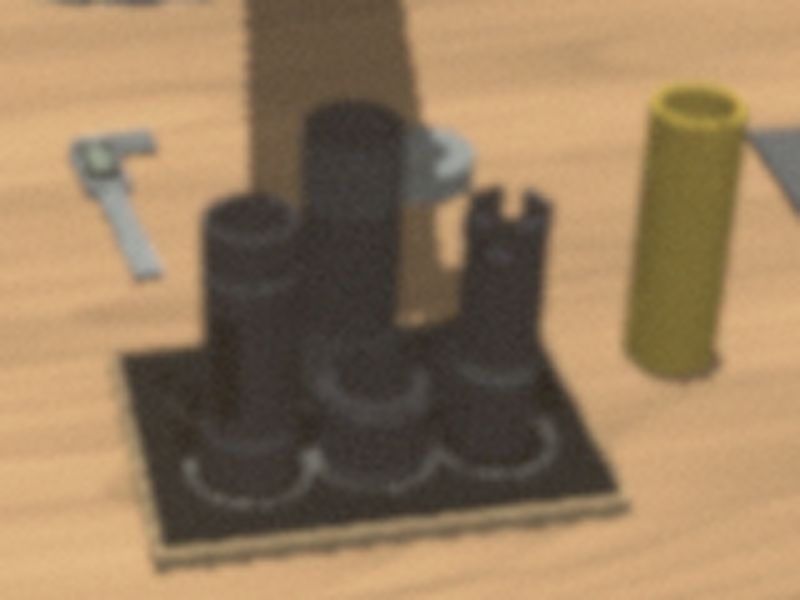

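Wrist crop: the crown tube stands at far left (rim ≈(315,240) in the crop), the coupling at (493,235), the cage at far right (685,245) and the barrel in the near middle (483,432). The locknuts are at (342,377) and (627,390). The scene crop confirms cage left, barrel behind, crown right. I'll fit the board from its corners and outlines, then compare with the part tops.

Run:
```python
from h import *
import pickle
im,i=pickle.load(open("w2.pkl","rb"))
f=lambda L,z:cast(i,np.array(L)/[800/213,600/160]+[195,42]-[.37,.37],z)[:,:2]
own=np.array([[75,102],[75,-102],[-75,-102],[-75,102],[27,0],[-27,54],[-27,0],[-27,-54]],float)
w=f([(225,97),(768,123),(730,508),(225,492),(490,238),(342,377),(485,383),(627,390)],12)
def fit(A,B):
    a=A-A.mean(0);b=B-B.mean(0);t=np.arctan2((a[:,0]*b[:,1]-a[:,1]*b[:,0]).sum(),(a*b).sum())
    R=np.array([[np.cos(t),-np.sin(t)],[np.sin(t),np.cos(t)]]);return R,B.mean(0)-R@A.mean(0),t
R,t,th=fit(own,w)
print("board",t,th);print(np.round(w-(own@R.T+t),1).tolist())
for n,o,px,z in [("crown",(27,54),(315,240),128),("cage",(27,-54),(685,245),136),("barrel",(-27,0),(483,432),144),("coupling",(27,0),(493,235),52)]:
    print(n,R@o+t,f([px],z)[0])
```

```text
board [588.94329499  -2.12888509] -0.04273368537053273
[[-2.6, -3.7], [-2.9, 3.1], [4.0, 4.2], [1.6, -3.3], [-0.2, 0.2], [0.2, 0.1], [0.1, -0.3], [-0.2, -0.4]]
crown [618.2255622   50.66835752] [615.66958961  47.64554647]
cage [613.61172876 -57.23304442] [614.32941116 -56.9613056 ]
barrel [561.96794451  -0.97542672] [ 5.62700604e+02 -3.45777515e-01]
coupling [615.91864548  -3.28234345] [616.87380203  -3.85135089]
```

The part tops agree with the board outlines to within about 1–4 mm. Now I'll move the barrel and check it.

```bash
cat >> h.py <<'E'
import json,os
TH=-0.043; MY=-0.103; MC=np.array([497.15,336.5])
mat=lambda x:(MC+x*np.array([np.cos(MY),np.sin(MY)])).tolist()
# name: board xy, grasp height above underside, diameter, mat xy
S={"barrel":([562.3,-.7],97,44,mat(-80)),"cage":([614,-57.1],91,40,mat(0)),"crown":([617,49.2],78,36,mat(80)),
   "coupling":([616.4,-3.6],24,46,None)}
ZC=175 # carry height of underside
def pick(n,xy,yaw,ztop):
    h,d=S[n][1],S[n][2]
    robot.goto([*xy,ZC+h],down(yaw)); robot.gripper_to(d+22)
    robot.move_l([*xy,ztop+h],200); robot.gripper_to(max(d-15,0),40)
    o=robot.observe();print(n,"grip",round(o["gripper_width"],1),round(o["grasp_force"],1),"t",round(o["clock"],1))
    assert abs(o["gripper_width"]-d)<4
    robot.move_l([*xy,ZC+h],200)
def place(n,xy,yaw,ztop):
    h,d=S[n][1],S[n][2]
    robot.move_l([*xy,ZC+h],250,orientation=down(yaw))
    robot.move_l([*xy,ztop+h+8],200); robot.hold(.2)
    hit=robot.move_l([*xy,ztop+h-1.5],15,stop_force=5)
    o=robot.observe();print("placed",hit,np.round(o["tool_pos"],1),o["contact_force"].round(1) if hasattr(o["contact_force"],"round") else o["contact_force"],"width",round(o["gripper_width"],1))
    robot.gripper_to(d+22); robot.hold(.2); robot.move_l([*xy,ZC+h],200)
    print("t",round(robot.observe()["clock"],1))
E
python3 - <<'E'
from h import *
n="barrel";pick(n,S[n][0],TH,12);place(n,S[n][3],MY,6)
cv2.imwrite("pics/s3.png",robot.camera("scene"))
E
```

```text
barrel grip 43.6 40.0 t 6.0
placed True [417.4 344.8 103.7] [0.1 0.2 6. ] width 43.5
t 12.0
```

View pics/s3.png

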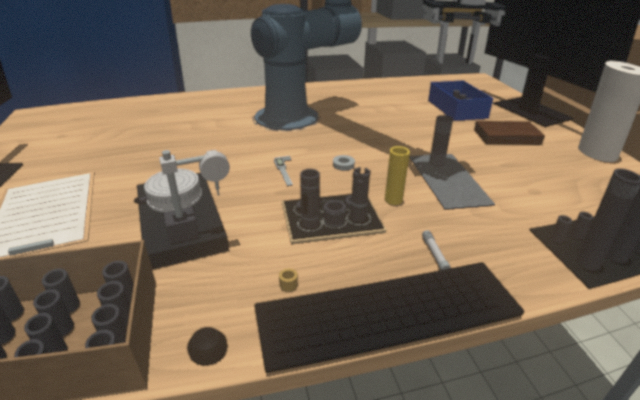

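The barrel stands upright on the mat at (441,145). Next are the cage and the crown tube, then a view of the spin table.

Run:
```python
from h import *
import pickle
for n in("cage","crown"): pick(n,S[n][0],TH,12);place(n,S[n][3],MY,6)
a=robot.camera("scene")
robot.goto([440,-200,330],down(0))
i=robot.camera_info("wrist");im=robot.camera("wrist");pickle.dump((im,i),open("w3.pkl","wb"))
print(proj(i,[[486,-337,80],[616,-4,52]]))
cv2.imwrite("pics/m4.png",np.vstack([cv2.resize(a[110:240,260:510],(500,260)),im[:300,70:570]]))
print(robot.observe()["clock"])
```

```text
cage grip 39.4 40.0 t 15.4
placed True [496.9 336.5  97.8] [-0.1  0.4  5.4] width 39.2
t 21.6
crown grip 35.4 40.0 t 24.6
placed True [576.6 328.3  84.8] [-0.8  0.   5.1] width 35.3
t 30.2
[[435.6541322  126.60025414]
 [162.86688341  17.06969077]]
32.3083
```

View pics/m4.png

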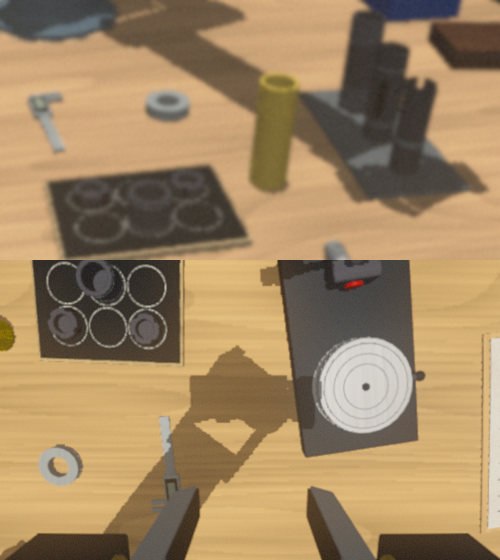

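All three parts stand upright on the mat. The spin-table hub is at (435.5,127) px in the wrist view, which matches the predicted (435.7,126.6), so its position is confirmed. Now the coupling.

Run:
```python
from h import *
n="coupling"
robot.move_l([480,-60,330],250)
pick(n,S[n][0],TH,12)
robot.move_l([490,-60,ZC+24],200)
place(n,[486,-336.7],-0.05,80)
robot.move_l([430,-200,330],250)
im=robot.camera("wrist");cv2.imwrite("pics/w5.png",cv2.resize(im[40:240,330:530],(600,600)))
i=robot.camera_info("wrist");print(proj(i,[[486,-336.7,120],[486,-336.7,80]])-[330,40])
print(robot.observe()["clock"])
```

```text
coupling grip 44.3 40.0 t 35.7
placed True [ 486.  -336.7  104.9] [-0.7 -0.9  3.7] width 44.8
t 41.5
[[115.82882715  71.77076852]
 [104.78821063  70.83930491]]
42.475
```

View pics/w5.png

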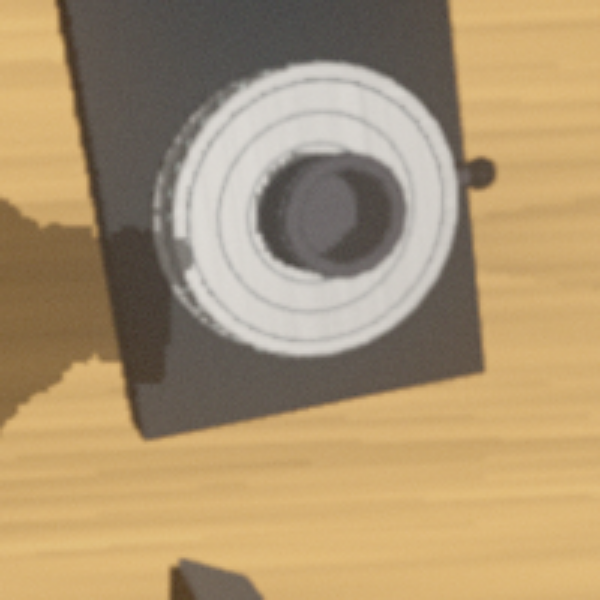

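The coupling stands centred: its rim is at about (114,71) against a predicted (116,72), which is under 2 mm off. Now I'll return the tall parts.

Run:
```python
from h import *
robot.move_l([480,-60,330],250); 
for n in("crown","cage","barrel"): pick(n,S[n][3],MY,6);place(n,S[n][0],TH,12)
robot.goto([545,0,330],down(0))
im=robot.camera("wrist")
i=robot.camera_info("wrist");s=robot.camera("scene")
cv2.imwrite("pics/m6.png",np.vstack([cv2.resize(s[110:260,130:450],(640,300)),cv2.resize(im[42:192,160:480],(640,300))]))
cv2.imwrite("pics/w6.png",cv2.resize(im[42:202,195:408],(800,600),interpolation=cv2.INTER_CUBIC))
print(robot.observe()["clock"])
```

```text
crown grip 35.5 40.0 t 46.6
placed True [616.9  49.2  90.8] [-0.8  0.   5.9] width 34.9
t 52.2
cage grip 39.4 40.0 t 55.2
placed True [613.9 -57.2 103.8] [-0.8 -0.2  5.4] width 39.0
t 61.3
barrel grip 43.2 40.0 t 64.8
placed True [562.2  -0.7 109.7] [-0.3  0.2  6.6] width 43.5
t 70.8
71.2167
```

View pics/m6.png

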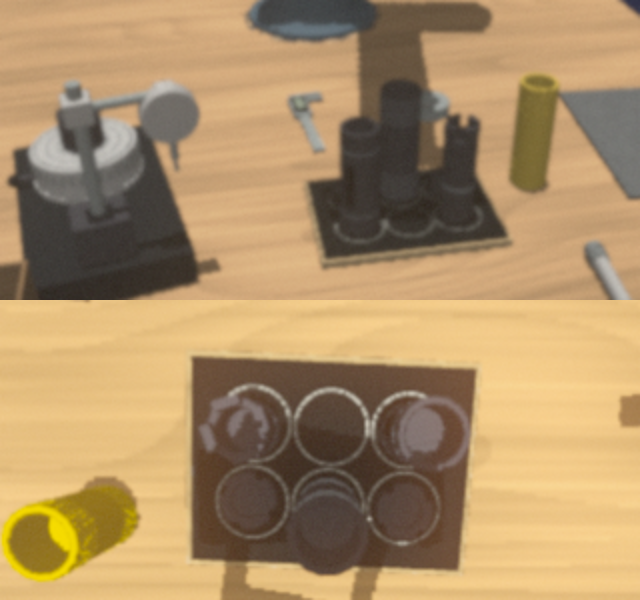

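View pics/w6.png

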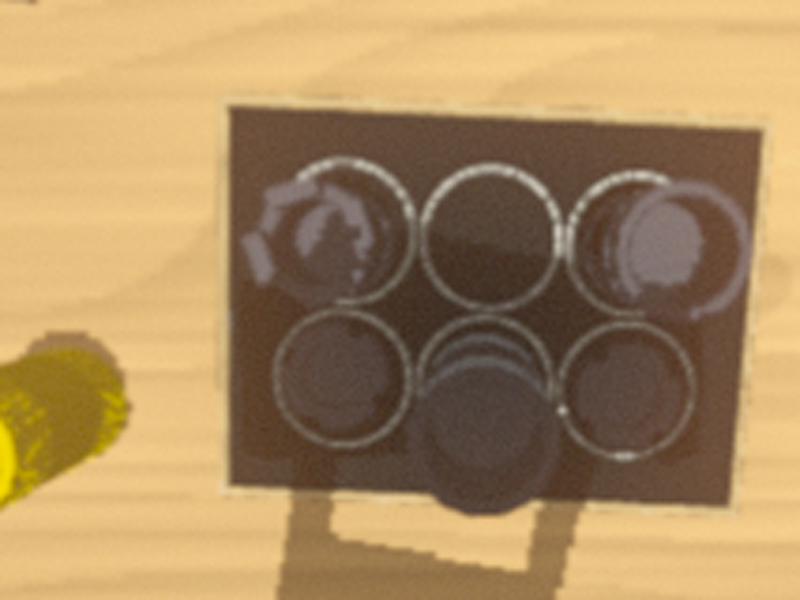

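The same crop shows the crown tube (315,240), cage (685,250) and barrel (483,436) within about 5 crop pixels (2 mm) of where they started. The locknuts haven't moved and the coupling's outline is empty. I'm handing the job in.

```bash
python3 -c "
from station import robot
robot.hold(.5);print(robot.finish_job())"
```

```text
the job is handed in; nothing more can be done
None
```

I handed the job in at about 72 s on the robot's clock: the coupling stands on the spin table within about 2 mm of its centre, the barrel, cage and crown tube are upright again within about 2 mm of where they started, and the locknuts were not moved; the hand-in returned no verdict, so these figures come from my own camera checks.

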